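# Push the blue-tabbed storage bin home under the rack

## Robot

A 7-joint arm with a two-finger parallel gripper is mounted at the origin on the work surface. World frame = base frame: x ahead of the robot, y to its left, z up, the work surface at z = 0. Lengths are in m, angles in rad, forces in N, time in s.
With the tool pointing down it reaches from about 0.4 to 0.875 m from the base axis. Payload 6.5 kg.
Tool frame: the origin (TCP) lies at the very end of the fingers, on their centre line; the grasp point (between the pads) lies 19 mm behind it; z points along the fingers, y is the line along which they close (so a half turn about z gives the same grasp; the last joint's range is limited). The gripper opens to 88 mm and grips with 3 to 60 N. Pads are 18 mm wide; open, the fingers measure 123 mm over their backs; the gripper's body (75 mm by 187 mm) begins 45 mm behind the grasp point.
Start: joints at [-1.357, 0.536, -0.004, 1.538, 0.003, 1.067, -0.071], TCP at [0.18, 0.625, 0.239] pointing down, gripper open.
Joint ranges: [-2.7, 2.7], [-0.37, 2.16], [-1.27, 1.26], [0.24, 2.4], [-1.31, 4.45], [0.19, 1.91], [-2.76, 2.76]. Speed limits (rad/s): [2.39, 2.39, 3.14, 3.14, 3.14, 3.14, 3.14].

## Interface

Orientations are given as a rotation vector (axis times angle).
In Python, from plant import ctrl, grab_frame, calibration gives the robot as it stands. The module is installed in compiled form; this text tells all that it offers.
- The arm moves only by the tool play_rows, never from a script. Its argument "motion" is text: rows parted by semicolons, each of 7 numbers parted by spaces: the shift along the world's x, y, z in cm, then the turn, a rotation vector about the world's x, y, z in degrees, then the finger opening in cm, from 0 to 8.81. A call has 1 to 10 rows; each row shifts and turns the commanded pose from where the row before left it; what a row does not reach is not made up. A row lasts 1/10 s, in which the tool goes at most 50 mm and 8.59 degrees, less where a joint would pass 70% of its speed; a pose out of reach is approached as far as the arm can. A call is refused whole if a number of a shift passes 5 or a number of a turn 8.59, either way. A call with a gripper value outside its range is refused whole. The fingers move at their own pace and stop on an object; the grip force is fixed at half the most. Time passes only in rows, so rows that do not move let the fingers close. It gives the time, the measured TCP pose, the force, the opening and the grip force at its end, in the units of the state.
- ctrl.get_state(): the state, without advancing time (a new reading comes with each control period).
- grab_frame(name): name is "scene" or "top" or "wrist"; returns (picture, depth): 384x512x3 uint8, blue, green, red; 384x512 float32, m along the optical axis (not along the pixel's ray), 0 where there is no reading.
- calibration(name): a dict with "fov_y" (degrees; the focal length in pixels is half the picture's height over the tangent of half this angle, whatever the lens; pixels are square), "cx", "cy" (the principal point, pixels), "world_from_camera" (4x4, takes a point from camera to world coordinates). Camera axes: x right, y up, looking along -z (the intrinsics and any distortion apply to the point x, -y, -z); pixel columns grow to the right and rows downward; lengths in m; the calibration is good to about 2 mm. A picture is of the moment at which its call begins: read the wrist's pose just before it. calibration takes no time and is no camera call; for the wrist camera it gives the pose at the moment of the call.
- ctrl.finish_job(): hands the job in; it is judged then, once.
The state is a dict: "clock": time; "joint_pos": joint angles; "dq": joint speeds; "effort": joint torques, N m; "ee_pos": TCP position; "eef_rot": TCP orientation; "force": force on the tool from outside, world axes, zero at the start; "ft_torque": the same for the moment, N m; "finger_gap": opening from 0.0 (shut) to 1.0 (fully open); "gripper_force": force on a finger pad.
Only numpy, scipy, OpenCV 4.12 (cv2) and the standard library are available. Lean on these libraries where they do the work, as an engineer would, in place of code of your own. Each camera call takes 0.05 s, during which the arm holds its last target. There are 200 camera calls.

## Task

File the small grey bin with the blue grip tab: slide it into the empty bay of the low rack, the one with the blue plate on the board above it, tab facing out, until it is fully home against the back of the bay and stands square on the table. Keep it upright and leave the red-tabbed bin where it stands.

Things in the scene. Friction and masses are not known exactly. Their poses are not given: they have to be found in the camera images.
- blue_bin: Loose grey bin, blue grip tab in front; 0.2 to 0.45 kg; stands beside the rack, may reach back past its front. Box 110 (x) x 80 (y) x 62 mm tall. Origin: centre of its underside, on the table; +x to its rear, z up. The tab, an upright blade 12 mm thick (y), spans x -110 to -55 mm, z 25 to 85 mm: pinch it across y from above, best at x -90, z 65 mm, and slide the bin along the table by it.
- blue_plate: Blue plate 35 x 80 x 4 mm, fixed on the rack's top over the one empty bay, at x -42 to -6, z 92 to 96 mm in its frame. Its origin lies below it, on the table in that bay: where the blue bin's origin is when fully home and centred, axes parallel to these; +x points into the bay. In this frame the bay's mouth is at x -45, its back wall at x +55, its side walls at y -55 and +55 mm.
- rack: Fixed low aluminium rack, 362 mm wide (y), three bays open to the robot, 118 mm apart, each 110 mm wide and 80 mm high under a 12 mm board (top at z 92 mm), 8 mm walls, no floor: bins slide in on the table. A home bin stands 10 mm proud, its tab outside. Origin: on the table, at the home point of the middle bay; +x into the bays. The other two bays are filled by cartons, flush in front (2 mm proud).
- red_bin: Loose bin of the same shape, size and frame with a red grip tab and orange bobbins in it, standing at the other end of the rack from the blue bin. To be left where it is.

How it is judged:
At the end, for the whole second after the job is handed in: The blue-tabbed bin stands at rest on the table in the bay under the blue plate, its back within 15 mm of the bay's back wall, its origin within 25 mm of the home point, square to the bay within 10 degrees and upright; the red-tabbed bin is within 30 mm of where it was (x of blue_bin in the frame of blue_plate above -0.015 m and horizontal distance between blue_bin and blue_plate below 0.025 m and angle between the x axis of blue_bin and the x axis of blue_plate, either way round below 0.175 rad and z of blue_bin in the frame of blue_plate below 0.006 m and angle between blue_bin's own z axis and vertical below 0.08 rad and linear speed of blue_bin below 0.02 m/s and distance of red_bin from where it was at the start of the episode below 0.03 m); the robot touches nothing.
It fails at once if the blue-tabbed bin is tipped more than 30 degrees (angle between blue_bin's own z axis and vertical above 0.52 rad).
It fails at once if the red-tabbed bin is moved by more than 30 mm (distance of red_bin from where it was at the start of the episode above 0.03 m).
It also fails if it takes over 42 s, if anything falls off the work surface, if the arm or the gripper's body presses on something with over 40 N, if the wrist force passes 120 N, or if a joint passes its speed limit or range.

## Working session

There is one attempt and no reset: what is moved stays moved. The work goes in short steps, Python scripts to look and compute and a tool call to move; the robot and the scene stay as the last step left them, time stands still between calls to the robot, and variables do not carry over. Pictures are saved under pics/ and viewed, at most 10 in all, crops included, and the job is handed in when it is done.

Besides the shell and the picture viewer there is one more tool, called by a JSON object that holds its "api" and its "payload". play_rows: Moves the arm, as the interface text tells. Its arguments: {"type":"object","properties":{"motion":{"type":"string"}},"required":["motion"]}

```bash
mkdir -p pics
cat > h.py <<'E'
import numpy as np, cv2
from plant import ctrl, grab_frame, calibration
def cloud(name):
    c=calibration(name); im,d=grab_frame(name)
    f=192/np.tan(np.radians(c["fov_y"]/2)); T=np.array(c["world_from_camera"])
    v,u=np.mgrid[:384,:512]
    P=np.stack([(u-c["cx"])/f*d,-(v-c["cy"])/f*d,-d],-1)@T[:3,:3].T+T[:3,3]
    return im,d,P,c
E
python3 - <<'E'
from h import *
a=[]
for n in("scene","top"):
    im,d,P,c=cloud(n); print(n,{k:(np.round(v,3).tolist()) for k,v in c.items()}); a.append(im)
    np.savez(n+".npz",im=im,d=d,P=P)
    hsv=cv2.cvtColor(im,cv2.COLOR_BGR2HSV)
    for nm,lo,hi in(("blue",(95,120,40),(130,255,255)),("red",(0,140,50),(6,255,255))):
        k,l,s,ce=cv2.connectedComponentsWithStats(cv2.inRange(hsv,lo,hi))
        for i in range(1,k):
            if s[i,4]>25:
                m=(l==i)&(d>0); print(nm,s[i],ce[i].round(),np.median(P[m],0).round(3) if m.any() else None)
cv2.imwrite("pics/a.png",cv2.resize(np.vstack(a),(400,600),interpolation=cv2.INTER_AREA)); 
for n,i in zip("st",a): cv2.imwrite(f"pics/{n}.png",i)
print(ctrl.get_state())
E
```

```text
scene {'fov_y': 54.398, 'cx': 258.981, 'cy': 193.693, 'world_from_camera': [[-0.768, -0.522, 0.371, 0.973], [0.64, -0.615, 0.46, 0.461], [-0.012, 0.591, 0.806, 0.852], [0.0, 0.0, 0.0, 1.0]]}
blue [  79    0  135   60 5186] [146.  21.] [ 0.249 -1.376 -0.195]
blue [218   0  29  19 380] [231.   7.] [-0.311 -1.375 -0.296]
blue [202 159  25  21 261] [214. 169.] [ 0.662 -0.109  0.095]
blue [367 231  16  24 127] [375. 242.] [0.502 0.303 0.084]
red [228 101  15  17 155] [236. 109.] [ 0.454 -0.29   0.065]
top {'fov_y': 48.939, 'cx': 251.197, 'cy': 188.888, 'world_from_camera': [[-0.008, 0.997, -0.077, 0.529], [-1.0, -0.009, -0.004, 0.004], [-0.004, 0.077, 0.997, 1.028], [0.0, 0.0, 0.0, 1.0]]}
blue [287 155  36  16 526] [305. 162.] [ 0.66  -0.112  0.095]
blue [115 226  18  26 295] [124. 239.] [0.493 0.296 0.078]
red [378 244  14  25 291] [385. 255.] [ 0.451 -0.29   0.076]
{'clock': 0.1, 'joint_pos': array([-1.35719545,  0.53709552, -0.00440994,  1.53872956,  0.00260446,
        1.06729226, -0.07115464]), 'dq': array([ 7.48770175e-05,  9.04274726e-04, -1.56747093e-03, -3.66870389e-03,
       -2.34926096e-04, -6.42250482e-04,  6.02244025e-04]), 'effort': array([ 2.26008851e-03, -5.72073627e+01,  9.93655734e-01, -2.52227801e+01,
       -5.61190385e-02,  1.35226003e-02,  5.68865710e-05]), 'ee_pos': array([0.17938923, 0.62420251, 0.23794109]), 'eef_rot': array([-4.37919495e-01, -3.11083822e+00,  2.38285039e-03]), 'force': array([ 0.61705953, -0.125462  ,  0.16813274]), 'ft_torque': array([-0.00682811,  0.00367384, -0.00120766]), 'gripper_force': 0.0, 'finger_gap': 0.9983393809874984}
```

View pics/s.png

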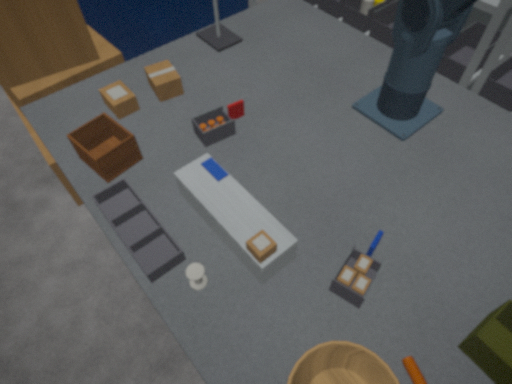

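View pics/t.png

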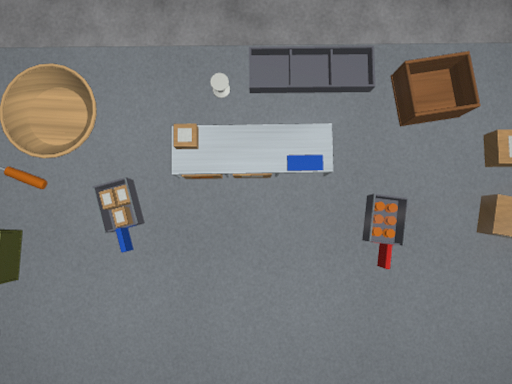

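The scene view shows the blue tab at (375,242), the plate at (214,169) and the red tab at (236,109). In the top view the blue bin is at (118,207) with its tab at (124,239), the plate is at (305,162) at the rack's right end, and a carton sits on the rack's left end at (185,135).

Run:
```python
from h import *
z=np.load("top.npz"); im,d,P=z["im"],z["d"],z["P"]
c=calibration("top"); f=192/np.tan(np.radians(c["fov_y"]/2)); T=np.array(c["world_from_camera"])
def ray(uv,h):
    uv=np.atleast_2d(uv).astype(float)
    r=np.c_[(uv[:,0]-c["cx"])/f,-(uv[:,1]-c["cy"])/f,-np.ones(len(uv))]@T[:3,:3].T
    return (T[:3,3]+r*((h-T[2,3])/r[:,2])[:,None])[:,:2]
def rect(m,h,n):
    v,u=np.nonzero(m); q=ray(np.c_[u,v],h); r=cv2.minAreaRect((q*1000).astype(np.float32)); print(n,np.round(r[0],1),np.round(r[1],1),round(r[2],1),np.round(cv2.boxPoints(r)).tolist())
hsv=cv2.cvtColor(im,cv2.COLOR_BGR2HSV); b=cv2.inRange(hsv,(95,120,40),(130,255,255))>0
X,Y,Z=P[...,0],P[...,1],P[...,2]
U=np.mgrid[:384,:512][1]
rect(b&(U>250),.096,"plate")
rect(b&(U<200)&(Z>.07),.085,"tab")
rk=(Z>.083)&(Z<.101)&(X>.55)&(X<.85)&(abs(Y)<.25); rect(cv2.morphologyEx(rk.astype(np.uint8),cv2.MORPH_OPEN,np.ones((5,5)))>0,.092,"rack")
bb=(Z>.05)&(Z<.07)&(Y>.2)&(Y<.4)&(X>.4)&(X<.7)&~b; rect(bb,.062,"bin")
rb=(Z>.045)&(Z<.1)&(Y<-.2)&(Y>-.4)&(X>.4)&(X<.7); rect(rb,.062,"redbin")
ob=(Z>.1)&(Y>.05)&(Y<.25)&(X>.6)&(X<.8); print("box",P[ob].max(0),P[ob].min(0))
print(np.median(Z[300:340,100:400]))
```

```text
plate [ 659.1 -111.4] [78.  33.6] 89.5 [[642.0, -150.0], [676.0, -150.0], [676.0, -73.0], [643.0, -72.0]]
tab [491.8 296.1] [51.2 26.8] 0.8 [[466.0, 309.0], [466.0, 282.0], [518.0, 283.0], [517.0, 310.0]]
rack [693.2   4.9] [110.6 359.6] 0.3 [[637.0, 184.0], [639.0, -175.0], [750.0, -175.0], [747.0, 185.0]]
bin [571.4 319.3] [111.6  83.8] 15.1 [[507.0, 345.0], [528.0, 264.0], [636.0, 293.0], [614.0, 374.0]]
redbin [ 505.1 -299.4] [ 84.6 166. ] 82.2 [[417.0, -330.0], [582.0, -353.0], [593.0, -269.0], [429.0, -246.0]]
box [0.74479607 0.17448445 0.13278948] [0.69337373 0.12503426 0.10193507]
-0.0001673489511325732
```

{"api": "play_rows", "payload": {"motion": "3.05 -3.3 -0.8 0 0 3.1 5; 3.05 -3.3 -0.8 0 0 3.1 5; 3.05 -3.3 -0.8 0 0 3.1 5; 3.05 -3.3 -0.8 0 0 3.1 5; 3.05 -3.3 -0.8 0 0 3.1 5; 3.05 -3.3 -0.8 0 0 3.1 5; 3.05 -3.3 -0.8 0 0 3.1 5; 3.05 -3.3 -0.8 0 0 3.1 5; 3.05 -3.2 -0.8 0 0 3.1 5; 3.05 -3.2 -0.8 0 0 3.1 5"}}

```text
clock: 1.1
ee_pos: [0.4853, 0.2951, 0.1582]
eef_rot: [0.413, -3.114, 0.0]
force: [0.4, 0.6, 0.3]
finger_gap: 0.566
gripper_force: 0.0
```

{"api": "play_rows", "payload": {"motion": "0 0 0 0 0 0 5; 0 0 0 0 0 0 5; 0 0 0 0 0 0 5"}}

```text
clock: 1.4
ee_pos: [0.4835, 0.298, 0.1587]
eef_rot: [0.411, -3.114, -0.001]
force: [-0.1, -0.3, 0.1]
finger_gap: 0.57
gripper_force: 0.0
```

Run:
```python
from h import *
from scipy.spatial.transform import Rotation as R
im,d,P,c=cloud("wrist"); cv2.imwrite("pics/w1.png",im)
s=ctrl.get_state(); print(s["clock"],s["ee_pos"],R.from_rotvec(s["eef_rot"]).as_matrix().round(3).tolist())
b=(cv2.inRange(cv2.cvtColor(im,cv2.COLOR_BGR2HSV),(95,120,40),(130,255,255))>0)&(d>0)
m=b&(P[...,2]>.08)&(P[...,2]<.095); r=cv2.minAreaRect((P[m][:,:2]*1000).astype(np.float32)); print(m.sum(),r,cv2.boxPoints(r).round().tolist(),P[m][:,2].max())
```

```text
1.45 [0.48334774 0.29826712 0.15874533] [[-0.965, -0.26, -0.001], [-0.26, 0.965, 0.001], [0.0, 0.001, -1.0]]
775 ((490.9591369628906, 298.41534423828125), (53.9429931640625, 11.373824119567871), 15.215479850769043) [[463.0, 297.0], [466.0, 286.0], [518.0, 300.0], [515.0, 311.0]] 0.08743674280524386
```

View pics/w1.png

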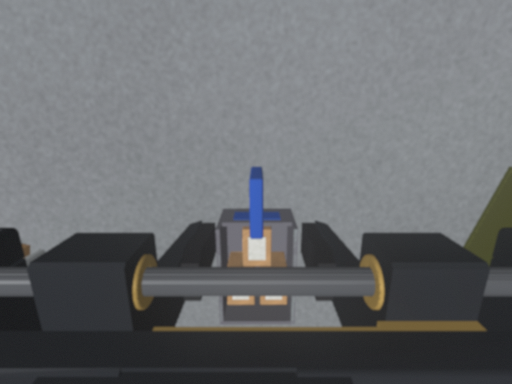

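The wrist view shows the blue tab at (257,205), centred between the fingers with the bin behind it. It only needs a shift of about -2 mm in y before lowering.

{"api": "play_rows", "payload": {"motion": "0 -0.2 -2.3 0 0 0 5; 0 0 -2.5 0 0 0 5; 0 0 -2.5 0 0 0 5; 0 0 -2.5 0 0 0 5; 0 0 -1.4 0 0 0 5; 0 0 0 0 0 0 5; 0 0 0 0 0 0 0; 0 0 0 0 0 0 0; 0 0 0 0 0 0 0; 0 0 0 0 0 0 0"}}

```text
clock: 2.45
ee_pos: [0.485, 0.295, 0.0475]
eef_rot: [-0.409, 3.114, 0.001]
force: [0.7, 0.2, 0.9]
finger_gap: 0.229
gripper_force: 0.0
```

{"api": "play_rows", "payload": {"motion": "0 0 0 0 0 0 0; 0 0 0 0 0 0 0; 0 0 0 0 0 0 0; 0 0 0 0 0 0 0"}}

```text
clock: 2.85
ee_pos: [0.4847, 0.2952, 0.0471]
eef_rot: [-0.409, 3.114, 0.001]
force: [-1.0, 0.4, 5.4]
finger_gap: 0.129
gripper_force: 30.0
```

{"api": "play_rows", "payload": {"motion": "-0.4 0 0 0 0 -2 0; -0.4 0 0 0 0 -2 0; -0.4 0 0 0 0 -2 0; -0.4 0 0 0 0 -2 0; -0.3 0 0 0 0 -2 0; 0 -0.5 0 0 0 -2 0; 0 -1 0 0 0 -2 0; 0 -1.5 0 0 0 -1 0; 0 -1.5 0 0 0 0 0; 0 -1.5 0 0 0 0 0"}}

```text
clock: 3.85
ee_pos: [0.4657, 0.2339, 0.047]
eef_rot: [0.0, 3.141, 0.001]
force: [-0.1, 3.8, 5.8]
finger_gap: 0.133
gripper_force: 30.0
```

{"api": "play_rows", "payload": {"motion": "0 -1.5 0 0 0 0 0; 0 -1.5 0 0 0 0 0; 0 -1.5 0 0 0 0 0; 0 -1.5 0 0 0 0 0; 0 -1.5 0 0 0 0 0; 0 -1.5 0 0 0 0 0; 0 -1.5 0 0 0 0 0; 0 -1.5 0 0 0 0 0; 0 -1.5 0 0 0 0 0; 0 -1.5 0 0 0 0 0"}}

```text
clock: 4.85
ee_pos: [0.4652, 0.0839, 0.047]
eef_rot: [0.0, 3.142, 0.001]
force: [-0.6, 5.6, 6.1]
finger_gap: 0.137
gripper_force: 30.0
```

{"api": "play_rows", "payload": {"motion": "0 -1.5 0 0 0 0 0; 0 -1.5 0 0 0 0 0; 0 -1.5 0 0 0 0 0; 0 -1.5 0 0 0 0 0; 0 -1.5 0 0 0 0 0; 0 -1.5 0 0 0 0 0; 0 -1.5 0 0 0 0 0; 0 -1.5 0 0 0 0 0; 0 -1.5 0 0 0 0 0; 0 -1.5 0 0 0 0 0"}}

```text
clock: 5.85
ee_pos: [0.4645, -0.0656, 0.0469]
eef_rot: [0.0, -3.141, -0.002]
force: [-0.1, 5.8, 7.7]
finger_gap: 0.131
gripper_force: 30.0
```

{"api": "play_rows", "payload": {"motion": "0 -1.5 0 0 0 0 0; 0 -1.3 0 0 0 0 0; 0 -1.0 0 0 0 0 0; 0 -0.6 0 0 0 0 0; 0 -0.2 0 0 0 0 0; 0 0 0 0 0 0 0; 0 0 0 0 0 0 0"}}

```text
clock: 6.55
ee_pos: [0.4642, -0.1118, 0.0468]
eef_rot: [-0.001, -3.14, -0.001]
force: [-0.8, 4.0, 8.3]
finger_gap: 0.134
gripper_force: 30.0
```

Run:
```python
from h import *
im,d,P,c=cloud("top"); cv2.imwrite("pics/t2.png",im); s=ctrl.get_state(); print(s["ee_pos"])
m=(P[...,2]>.05)&(P[...,2]<.068)&(abs(P[...,1]+.112)<.07)&(P[...,0]>.49)&(P[...,0]<.63)
r=cv2.minAreaRect((P[m][:,:2]*1000).astype(np.float32)); print(m.sum(),r,cv2.boxPoints(r).round().tolist())
w,dw,Pw,_=cloud("wrist"); cv2.imwrite("pics/w2.png",w)
b=(cv2.inRange(cv2.cvtColor(w,cv2.COLOR_BGR2HSV),(95,120,40),(130,255,255))>0)&(dw>0)&(Pw[...,2]>.078)
for lo,hi in((.078,.09),(.091,.11)):
    k=b&(Pw[...,2]>lo)&(Pw[...,2]<hi)
    if k.sum()>20: r=cv2.minAreaRect((Pw[k][:,:2]*1000).astype(np.float32)); print(k.sum(),r)
cv2.imwrite("pics/c2.png",np.hstack([cv2.resize(im[120:300,230:430],(400,360)),cv2.resize(w,(400,360))]))
```

```text
[ 0.46414284 -0.11176887  0.04682908]
519 ((555.3509521484375, -109.274658203125), (109.0963363647461, 80.10063934326172), 1.0764278173446655) [[500.0, -70.0], [502.0, -150.0], [611.0, -148.0], [609.0, -68.0]]
1723 ((468.10491943359375, -111.33892822265625), (49.207542419433594, 11.964583396911621), 1.2774882316589355)
```

View pics/c2.png

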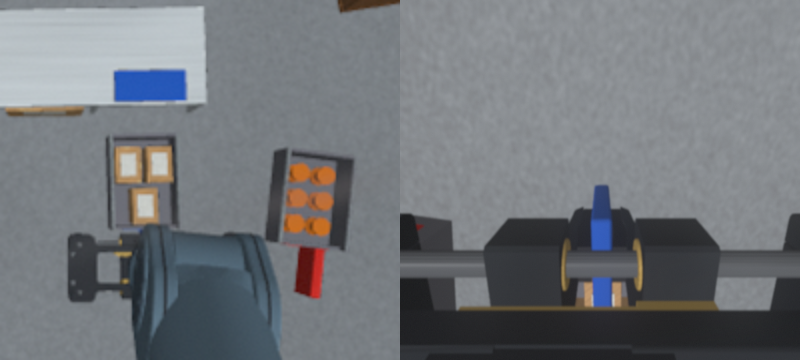

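The crop shows the bin standing squarely before the bay (left half, about (143,182), with the plate at (150,85)). The red bin is clear to the right at (310,200). I'll slide it in about 12.8 cm.

{"api": "play_rows", "payload": {"motion": "0.7 -0.1 0 0 0 -0.5 0; 1.2 -0.1 0 0 0 -0.3 0; 1.2 -0.1 0 0 0 0 0; 1.2 0 0 0 0 0 0; 1.2 0 0 0 0 0 0; 1.2 0 0 0 0 0 0; 1.2 0 0 0 0 0 0; 1.2 0 0 0 0 0 0; 1.0 0 0 0 0 0 0; 0.8 0 0 0 0 0 0"}}

```text
clock: 7.65
ee_pos: [0.5682, -0.117, 0.0463]
eef_rot: [-0.028, -3.129, 0.001]
force: [-13.9, -0.1, 22.2]
finger_gap: 0.136
gripper_force: 30.0
```

{"api": "play_rows", "payload": {"motion": "0.5 0 0 0 0 0 0; 0.4 0 0 0 0 0 0; 0.3 0 0 0 0 0 0; 0.2 0 0 0 0 0 0; 0.1 0 0 0 0 0 0; 0 0 0 0 0 0 0; 0 0 0 0 0 0 0"}}

```text
clock: 8.35
ee_pos: [0.583, -0.1171, 0.0463]
eef_rot: [-0.027, -3.13, 0.002]
force: [-11.0, -0.4, 18.2]
finger_gap: 0.129
gripper_force: 30.0
```

```bash
cat > m.py <<'E'
from h import *
im,d,P,c=cloud("top"); s=ctrl.get_state(); print(s["clock"],s["ee_pos"],s["force"])
w,dw,Pw,_=cloud("wrist")
k=(cv2.inRange(cv2.cvtColor(w,cv2.COLOR_BGR2HSV),(95,120,40),(130,255,255))>0)&(dw>0)&(Pw[...,2]>.078)&(Pw[...,2]<.0905)
r=cv2.minAreaRect((Pw[k][:,:2]*1000).astype(np.float32)); print(k.sum(),r,cv2.boxPoints(r).round().tolist())
f=k&(Pw[...,2]>.082)
A=np.c_[Pw[f][:,:2],np.ones(f.sum())]; print("tab top plane",np.linalg.lstsq(A,Pw[f][:,2],rcond=None)[0],Pw[f][:,2].mean())
import sys
cv2.imwrite(sys.argv[1],np.hstack([cv2.resize(im[120:300,230:430],(400,360)),cv2.resize(w,(400,360))]))
E
python3 m.py pics/c3.png
```

```text
8.4 [ 0.58301598 -0.11706774  0.04631764] [-11.91882478  -0.41011177  18.65174352]
1801 ((586.3392944335938, -116.93085479736328), (11.99802303314209, 49.63007354736328), 88.94874572753906) [[561.0, -122.0], [611.0, -123.0], [611.0, -111.0], [562.0, -110.0]]
tab top plane [0.01574162 0.00055843 0.07588235] 0.08500027229419369
```

View pics/c3.png

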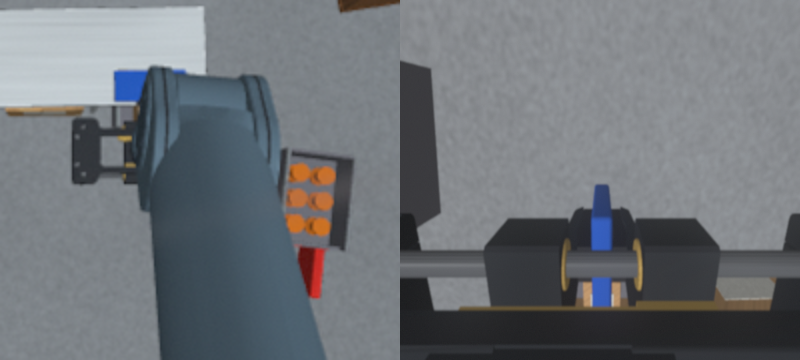

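The tab is still held at (601,245), and the bin is inside the bay. It is about 10 mm short and 6 mm off centre, so I'll continue with small corrections.

{"api": "play_rows", "payload": {"motion": "0 0 0.05 0 0 0 0; 0.3 0.2 0 0 0 0.5 0; 0.3 0.2 0 0 0 0.5 0; 0.2 0.1 0 0 0 0 0; 0.1 0 0 0 0 0 0; 0.1 0 0 0 0 0 0; 0 0 0 0 0 0 0; 0 0 0 0 0 0 0"}}

```text
clock: 9.25
ee_pos: [0.5941, -0.1117, 0.0462]
eef_rot: [0.001, -3.131, 0.002]
force: [-12.3, -3.4, 11.7]
finger_gap: 0.134
gripper_force: 30.0
```

```bash
python3 m.py pics/c4.png
```

```text
9.3 [ 0.59416883 -0.11170857  0.04624513] [-12.32770326  -2.0847446   11.28671495]
1807 ((597.4552001953125, -111.511962890625), (11.973252296447754, 49.907188415527344), 89.85799407958984) [[572.0, -117.0], [622.0, -118.0], [622.0, -106.0], [573.0, -105.0]]
tab top plane [ 0.01725487 -0.00360049  0.07427315] 0.08493055367831848
```

{"api": "play_rows", "payload": {"motion": "0 0 0 0 0 0 4; 0 0 0 0 0 0 4; 0 0 0 0 0 0 4; 0 0 0 0 0 0 4; 0 0 1 0 0 0 4; 0 0 2 0 0 0 4; 0 0 2.5 0 0 0 4; 0 0 2.5 0 0 0 4; -1 0 2.5 0 0 0 4; -2 0 2.5 0 0 0 4"}}

```text
clock: 10.35
ee_pos: [0.5705, -0.109, 0.1791]
eef_rot: [-0.006, 3.139, -0.0]
force: [-0.7, -0.2, 0.6]
finger_gap: 0.454
gripper_force: 0.0
```

{"api": "play_rows", "payload": {"motion": "-3 2 1 0 0 0 4; -3 3 0 0 0 0 4; -3 3 0 0 0 0 4; -2 4 0 0 0 0 4; 0 4.5 0 0 0 0 4; 0 4.5 0 0 0 0 4; 0 4.5 0 0 0 0 4; 0 0 0 0 0 0 4; 0 0 0 0 0 0 4; 0 0 0 0 0 0 4"}}

```text
clock: 11.35
ee_pos: [0.4596, 0.1443, 0.1875]
eef_rot: [-0.002, 3.141, -0.001]
force: [-0.0, 0.4, 0.4]
finger_gap: 0.455
gripper_force: 0.0
```

Run:
```python
from h import *
im,d,P,c=cloud("top"); s=ctrl.get_state(); print(s["clock"],s["ee_pos"],s["force"])
h=cv2.cvtColor(im,cv2.COLOR_BGR2HSV); b=(cv2.inRange(h,(95,120,40),(130,255,255))>0)&(d>0)
for lo,hi in((.075,.0905),(.091,.11)):
    k=b&(P[...,2]>lo)&(P[...,2]<hi)&((P[...,0]<.625) if hi<.1 else True); r=cv2.minAreaRect((P[k][:,:2]*1000).astype(np.float32)); print(k.sum(),r,cv2.boxPoints(r).round().tolist(),P[k][:,2].mean())
p=P[(P[...,2]>.055)&(P[...,2]<.068)&(abs(P[...,1]+.112)<.06)&(P[...,0]>.615)&(P[...,0]<.64)]
if len(p): print("front rim",len(p),p.min(0),p.max(0),np.polyfit(p[:,1],p[:,0],1))
k=(cv2.inRange(h,(0,140,50),(6,255,255))>0)&(d>0); print("red",np.median(P[k],0))
cv2.imwrite("pics/c5.png",cv2.resize(im[120:300,230:430],(600,540)))
```

```text
11.4 [0.45966784 0.14404178 0.18737106] [0.13976191 0.63276582 0.44668057]
125 ((599.0526123046875, -110.09243774414062), (11.00102424621582, 49.431556701660156), 89.90770721435547) [[574.0, -116.0], [624.0, -116.0], [624.0, -105.0], [574.0, -105.0]] 0.08344346961775888
517 ((659.5435791015625, -111.72248840332031), (32.841800689697266, 78.33006286621094), 1.3335827589035034) [[642.0, -73.0], [644.0, -151.0], [677.0, -150.0], [675.0, -72.0]] 0.09532488824742567
front rim 25 [ 0.61681986 -0.15089189  0.05523395] [ 0.63967791 -0.05618247  0.06555237] [0.00398347 0.63227416]
red [ 0.45027409 -0.2903474   0.07508086]
```

View pics/c5.png

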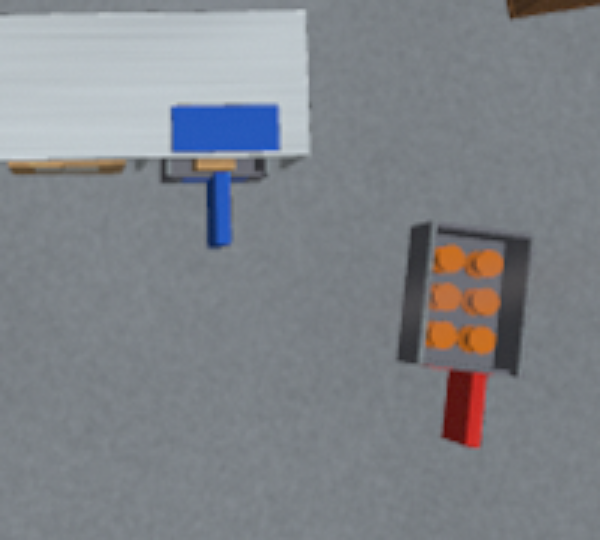

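The bin stands square under the plate with its tab out at (220,210). Its origin is within a few mm of home, and the red bin hasn't moved.

```bash
python3 -c "from plant import ctrl; print(ctrl.finish_job())"
```

```text
the job is handed in; nothing more can be done
None
```

The blue-tabbed bin is in the bay under the blue plate, square with its tab out and measured within a few mm of home; the red bin was not moved, and the job was handed in at about 11.4 s (the hand-in returned no verdict).

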